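# Release the captive screw and open the dust box

### The job

Open the grinder's dust box so that it can be emptied. Its sliding cover is locked by the spring-loaded captive screw: gently pull the knurled screw head straight up until its thread meets the thread in the collar, and under a light pull unscrew it (counter-clockwise from above) until it stands at least 17.5 mm out and stays there by itself when let go; never haul hard on the thread. Only then slide the cover fully open by its handle and leave it, without disturbing the other things on the bench.

Things in the scene. Friction and masses are not known exactly. Their poses are not given: they have to be found in the camera images.
- dust_box: Fixed low box of grey sheet steel, 220 (x) x 340 (y) x 100 mm high, a round pipe stub on its +y end; origin at the centre of its underside, z up. A flat aluminium cover, 186 x 190 mm, lies on top between two rails over the opening in the box's -y half; it slides along the box's +y axis.
- cover (a joint): Travel of the sliding cover along the box's +y axis, m: 0 shut, 0.11 fully open (end stop). It slides with about 4 N of friction and stays where it is left. Its screw locks it: the screw's tip stands 12 mm deep in a hole of the box.
- handle (a point): Centre of the cover's black handle, an upright bar fixed on the cover: 70 mm long along the box's x, 12 mm thick along the box's y, 32 mm tall, its base on the cover and its top 12 mm above this point. It lies 120 mm towards the box's -y from the screw's axis and moves with the cover.
- knob (a point): Centre of the captive screw's head: an upright knurled steel cylinder, diameter 26 mm, 34 mm tall, with a slot line on its flat top, which is 17 mm above this point. It stands over a dark steel collar of diameter 42 mm fixed on the cover, whose top is 20 mm below this point when the screw is fully in (3 mm below the head). Moves up and turns with the screw.
- screw_lift (a joint): How far the captive screw is out (up), m: 0 fully in, 0.036 the end. A spring draws it in: 2 N when in, rising 0.1 N per mm, plus its weight of 1.2 N. The collar's thread stops a straight pull somewhere 11 to 24 mm out (differs each time, cannot be seen): felt as a hard stop. Let go before the thread has caught, it springs back in; once caught it sinks about 2 mm and stays.
- screw_turn (a joint): Turn of the screw, rad, growing counter-clockwise seen from above; no stops; 0.05 to 0.1 N m. Held lightly up against the thread and turned counter-clockwise, the screw climbs 2.9 mm per rad and its thread catches within 0.2 to 1.5 rad; it then climbs on at 2.9 mm per rad with about 1.5 mm of play up and down. Held lower, it turns without effect or jams.
- screw: The captive screw itself (head, shank and tip), 0.12 kg; origin on its axis at the level of the cover's underside when the screw is in, 47 mm below the head's centre; it turns with the screw.
- thread: The internal thread of the collar, hidden in it; fixed on the cover, origin on the screw's axis at the cover's underside. It is spoiled by more than 12 N between it and the held screw (a pull of 12 N beyond what the spring and the weight take).
- hammer: A loose hammer lying on the bench; leave it alone.
- brush: A loose hand brush lying on the bench; leave it alone.
- tin: A loose metal tin, diameter 72 mm, 100 mm tall, standing on the bench; leave it alone.

How it is judged:
On the way:
1. the screw, let go, stands at least 16.5 mm out on its thread while the cover is still shut (value of joint screw_lift above 0.0165 m and contact force between the fingers and screw below 0.1 N and value of joint cover below 0.015 m), for 0.3 s.
At the end, for the whole second after the job is handed in: The cover is open by at least 100 of its 110 mm and at rest, and the screw still stands at least 16.5 mm out on its thread (value of joint cover above 0.1 m and value of joint screw_lift above 0.0165 m and velocity of joint cover below 0.005 m/s); the robot touches nothing.
It fails at once if the held screw is pulled, pushed or driven against the thread with more than 12 N (contact force between screw and thread above 12 N and contact force between the fingers and screw above 8 N).
It fails at once if a bystander (hammer, brush or tin) is moved by more than 30 mm (distance of any of hammer, brush, tin from where it was at the start of the episode above 0.03 m).
It also fails if it takes over 72 s, if anything falls off the work surface, if the arm or the gripper's body presses on something with over 40 N, if the wrist force passes 120 N, or if a joint passes its speed limit or range.

### The arm

A 7-joint arm with a two-finger parallel gripper is mounted at the origin on the work surface. World frame = base frame: x ahead of the robot, y to its left, z up, the work surface at z = 0. Lengths are in m, angles in rad, forces in N, time in s.
With the tool pointing down it reaches from about 0.4 to 0.85 m from the base axis. Payload 4.5 kg.
Tool frame: the origin (TCP) lies at the very end of the fingers, on their centre line; the grasp point (between the pads) lies 19 mm behind it (env.grip_depth is the distance from the TCP to the grasp point, in m); z points along the fingers, y is the line along which they close (so a half turn about z gives the same grasp; the last joint's range is limited). The gripper opens to 85 mm and grips with 20 to 120 N. Pads are 22 mm wide; open, the fingers measure 114 mm over their backs; the gripper's body (76 mm by 85 mm) begins 54 mm behind the grasp point. The pads swing forward as they close: fully open they stand 13 mm farther back than shut.
Start: joints at [-1.285, 0.689, -0.195, 1.565, 0.157, 0.902, -0.215], TCP at [0.156, 0.605, 0.231] pointing down, gripper open.
Joint ranges: [-3.01, 3.01], [-0.46, 2.08], [-1.47, 1.51], [0.13, 2.56], [-1, 4.14], [0.04, 2.09], [-2.66, 2.66]. Speed limits (rad/s): [2.57, 2.57, 3.14, 3.14, 3.14, 3.14, 3.14].

### API

Orientations are given as a rotation vector (axis times angle).
In Python, from rig import monitor, eyes, env gives the robot as it stands. The module is installed in compiled form; this text tells all that it offers.
- The arm moves only by the tool play_rows, never from a script. Its argument "deltas" is a list of rows, each an object with "offset": the shift along the tool's x, y, z in mm, a list of three; "yaw": the turn about the tool's z in rad; "grip": the closure, from 0 (fully open) to 1 (shut). A call has 1 to 10 rows; each row shifts and turns the commanded pose from where the row before left it, along the tool's axes as they then stand; what a row does not reach is not made up. A row lasts 1/8 s, in which the tool goes at most 62.5 mm and 10.7 degrees, less where a joint would pass 70% of its speed; a pose out of reach is approached as far as the arm can. A call with a gripper value outside its range is refused whole. The fingers move at their own pace and stop on an object; "newtons" is the grip in N (left out, the last holds). Time passes only in rows, so rows that do not move let the fingers close. It gives the time, the measured TCP pose, the force, the opening and the grip force at its end, in the units of the state.
- monitor.state(): the state, without advancing time (a new reading comes with each control period).
- eyes.get_image(name): name is "scene" or "top" or "wrist"; returns a dict with "frame" (420x560x3 uint8, blue, green, red), "range_z" (420x560 float32, m along the optical axis (not along the pixel's ray), 0 where there is no reading), "K" (3x3 intrinsics, pixels), "origin" and "rotation" of the camera in the world; the wrist camera has in their place "T_tool_cam" (4x4, takes a point from camera to tool coordinates, whose origin is the TCP and whose axes are the flange's). Camera axes: x right, y up, looking along -z (the intrinsics and any distortion apply to the point x, -y, -z); pixel columns grow to the right and rows downward; lengths in m; the calibration is good to about 2 mm. A picture is of the moment at which its call begins: read the wrist's pose just before it.
- env.hand_in(): hands the job in; it is judged then, once.
The state is a dict: "time_s": time; "qpos": joint angles; "joint_velocities": joint speeds; "joint_torque": joint torques, N m; "position": TCP position; "tcp_rot": TCP orientation; "force": force on the tool from outside, world axes, zero at the start; "wrist_torque": the same for the moment, N m; "finger_gap": finger opening in m; "finger_force": force on a finger pad.
Only numpy, scipy, OpenCV 4.12 (cv2) and the standard library are available. Lean on these libraries where they do the work, as an engineer would, in place of code of your own. Each camera call takes 0.05 s, during which the arm holds its last target. There are 200 camera calls.

## Working session

There is one attempt and no reset: what is moved stays moved. The work goes in short steps, Python scripts to look and compute and a tool call to move; the robot and the scene stay as the last step left them, time stands still between calls to the robot, and variables do not carry over. Pictures are saved under pics/ and viewed, at most 10 in all, crops included, and the job is handed in when it is done.

Besides the shell and the picture viewer there is one more tool, called after "Request:" as a command line: name --argument value ..., lists and objects as JSON in quotes. play_rows: Moves the arm, as the interface text tells. Its arguments: {"type":"object","properties":{"deltas":{"type":"array","items":{"type":"object","properties":{"offset":{"type":"array","items":{"type":"number"}},"yaw":{"type":"number"},"grip":{"type":"number"}}}},"newtons":{"type":"number"}},"required":["deltas"]}

```bash
mkdir -p pics
cat > h.py <<'E'
import numpy as np, cv2
from scipy.spatial.transform import Rotation as R
from rig import monitor, eyes, env
def grab(n):
    s=monitor.state(); d=eyes.get_image(n)
    if n=="wrist":
        T=np.eye(4); T[:3,:3]=R.from_rotvec(s["tcp_rot"]).as_matrix(); T[:3,3]=s["position"]
        M=T@np.array(d["T_tool_cam"])
    else:
        M=np.eye(4); M[:3,:3]=d["rotation"]; M[:3,3]=d["origin"]
    return d,M
def cloud(d,M):
    z=d["range_z"]; K=np.array(d["K"]); v,u=np.mgrid[:z.shape[0],:z.shape[1]]
    p=np.stack([(u-K[0,2])/K[0,0]*z,-(v-K[1,2])/K[1,1]*z,-z],-1)
    w=p@M[:3,:3].T+M[:3,3]; w[z==0]=np.nan
    return w
E
python3 - <<'E'
from h import *
s=monitor.state(); print({k:np.round(v,3) for k,v in s.items()}, env.grip_depth)
for n in("scene","top"):
    d,M=grab(n); cv2.imwrite(f"pics/{n}0.png",d["frame"]); np.save(f"{n}0.npy",cloud(d,M))
E
```

```text
{'time_s': np.float64(0.0), 'qpos': array([-1.285,  0.69 , -0.195,  1.566,  0.157,  0.903, -0.215]), 'joint_velocities': array([ 0.   ,  0.   ,  0.002,  0.   , -0.   , -0.001,  0.001]), 'joint_torque': array([ 1.0000e-03, -5.3961e+01, -1.2670e+00, -1.5855e+01,  9.0000e-03,
        9.0000e-03, -0.0000e+00]), 'position': array([0.156, 0.605, 0.23 ]), 'tcp_rot': array([-3.940e-01, -3.117e+00,  3.000e-03]), 'force': array([-0.377,  0.174, -0.114]), 'wrist_torque': array([-0.031,  0.045,  0.06 ]), 'finger_force': np.float64(0.0), 'finger_gap': np.float64(0.086)} 0.0187
```

View pics/scene0.png

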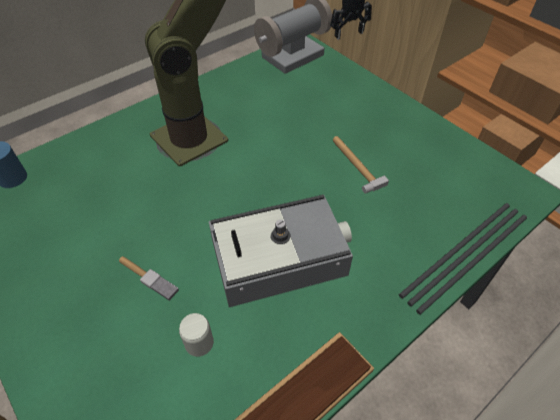

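View pics/top0.png

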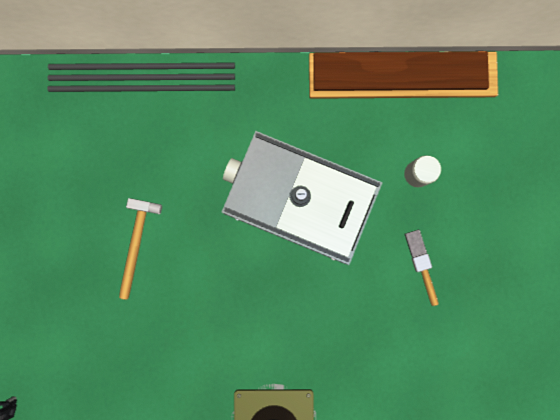

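The top view shows the box, with the knob at about (301,195), the handle at about (346,214) and the pipe on the left (+y) end. The tin, brush and hammer are all clear of the box. The next step is to measure the knob and handle.

Run:
```python
from h import *
c=np.load("top0.npy"); s=np.load("scene0.npy")
for n,(u,v) in dict(knob=(301,195),h1=(351,202),h2=(341,226),h=(346,214),cover=(325,205),b1=(257,134),b2=(380,183),b3=(349,262),b4=(224,211)).items(): print(n,c[v,u].round(4))
for nm,c in(("top",c),("scene",s)):
    P=c.reshape(-1,3); k0=np.array([0.5,0]) 
    k0=np.load("top0.npy")[195,301][:2]
    m=(np.hypot(*(P[:,:2]-k0).T)<.035)
    q=P[m]; zt=np.nanpercentile(q[:,2],98); t=q[q[:,2]>zt-.006]
    print(nm,"ztop",zt,len(t),"mean",t.mean(0).round(4),"mid",((t.max(0)+t.min(0))/2).round(4))
    h0=np.load("top0.npy")[214,346][:2]
    q=P[(np.hypot(*(P[:,:2]-h0).T)<.045)]; zt=np.nanpercentile(q[:,2],97); t=q[q[:,2]>zt-.006]
    ev,V=np.linalg.eigh(np.cov(t[:,:2].T)); print("handle",zt,len(t),t.mean(0).round(4),V[:,1],np.arctan2(V[1,1],V[0,1]))
```

```text
knob [2.4731 1.9865 3.4253]
h1 [2.5216 2.035  3.4737]
h2 [2.5183 2.0317 3.4705]
h [2.5257 2.0391 3.4779]
cover [2.5701 2.0835 3.5223]
b1 [2.5767 2.0901 3.5289]
b2 [2.5929 2.1063 3.5451]
b3 [2.5734 2.0868 3.5256]
b4 [2.5741 2.0875 3.5263]
top ztop 3.4487720136852387 11 mean [2.4948 2.0082 3.447 ] mid [2.4942 2.0076 3.4464]
handle 3.50945024871021 311 [2.555  2.0684 3.5072] [0.70710678 0.70710678] 0.7853981633974485
  return np.nanmean(a, axis, out=out, keepdims=keepdims)
<stdin>:9: RuntimeWarning: Mean of empty slice.
  ret = um.true_divide(
Traceback (most recent call last):
ValueError: zero-size array to reduction operation maximum which has no identity
```

```bash
sed -i 's/M\[:3,:3\]=d\["rotation"\]/M[:3,:3]=R.from_rotvec(np.ravel(d["rotation"])).as_matrix()/' h.py
python3 - <<'E'
from h import *
C={}
for n in("top","scene"):
    d,M=grab(n); C[n]=cloud(d,M)
c=C["top"]
for n,(u,v) in dict(knob=(301,195),h=(346,214),cover=(325,205),b1=(257,134),b2=(380,183),b3=(349,262),b4=(224,211)).items(): print(n,c[v,u].round(4))
k0=c[195,301][:2]; h0=c[214,346][:2]
for n in C:
    P=C[n].reshape(-1,3)
    for nm,p0,r in(("knob",k0,.035),("handle",h0,.045)):
        q=P[np.hypot(*(P[:,:2]-p0).T)<r]; zt=np.nanpercentile(q[:,2],97); t=q[q[:,2]>zt-.006]
        ev,V=np.linalg.eigh(np.cov(t[:,:2].T)); print(n,nm,zt.round(4),len(t),t.mean(0).round(4),((t.max(0)+t.min(0))/2).round(4),np.arctan2(V[1,1],V[0,1]).round(3))
E
```

```text
knob [ 0.5956 -0.0695  0.1623]
h [ 0.5516 -0.1782  0.1374]
cover [ 0.576  -0.1311  0.1039]
b1 [0.7524 0.0356 0.112 ]
b2 [ 0.6298 -0.2677  0.1031]
b3 [ 0.4354 -0.1897  0.0937]
b4 [0.5628 0.1181 0.1022]
top knob 0.1669 87 [ 0.5984 -0.0682  0.1651] [ 0.5979 -0.0683  0.1656] -2.503
top handle 0.1399 135 [ 0.5531 -0.1788  0.1382] [ 0.5529 -0.1784  0.1399] 2.738
scene knob 0.1656 68 [ 0.6006 -0.0717  0.1643] [ 0.5997 -0.0721  0.1647] 2.371
scene handle 0.1384 104 [ 0.5548 -0.182   0.1368] [ 0.5533 -0.1812  0.1376] 2.739
```

Request:
play_rows --deltas '[{"offset": [-30,-27,-3],"grip": 0},{"offset": [-30,-27,-3],"grip": 0},{"offset": [-30,-27,-3],"grip": 0},{"offset": [-30,-27,-3],"grip": 0},{"offset": [-30,-27,-3],"grip": 0},{"offset": [-30,-27,-3],"grip": 0},{"offset": [-30,-27,-3],"grip": 0},{"offset": [-30,-27,-3],"grip": 0},{"offset": [-30,-27,-3],"grip": 0},{"offset": [-30,-27,-3],"grip": 0}]'

```text
$.deltas[0]: bad value
```

Request:
play_rows --deltas '[{"offset": [-30,-27,0],"grip": 0},{"offset": [-30,-27,0],"grip": 0},{"offset": [-30,-27,0],"grip": 0},{"offset": [-30,-27,0],"grip": 0},{"offset": [-30,-27,0],"grip": 0},{"offset": [-30,-27,0],"grip": 0},{"offset": [-30,-27,0],"grip": 0},{"offset": [-30,-27,0],"grip": 0},{"offset": [-30,-27,0],"grip": 0},{"offset": [0,0,0],"grip": 0}]'

```text
$.deltas[0]: bad value
```

```bash
cat > st.py <<'E'
from h import *
s=monitor.state(); print({k:np.round(v,4).tolist() for k,v in s.items()}); print(R.from_rotvec(s["tcp_rot"]).as_matrix().round(3))
E
python3 st.py
```

```text
{'time_s': 0.2, 'qpos': [-1.2852, 0.6897, -0.1946, 1.5659, 0.1573, 0.9025, -0.2151], 'joint_velocities': [-0.0005, -0.0029, 0.0012, -0.0035, -0.0009, 0.0005, -0.0017], 'joint_torque': [0.0001, -53.9452, -1.2663, -15.8562, 0.0092, 0.0073, 0.0], 'position': [0.1556, 0.6049, 0.2308], 'tcp_rot': [-0.3943, -3.1167, 0.0017], 'force': [0.2825, 0.5033, -0.3403], 'wrist_torque': [-0.0637, 0.0012, 0.0249], 'finger_force': 0.0, 'finger_gap': 0.0853}
[[-0.968  0.249 -0.   ]
 [ 0.249  0.968 -0.001]
 [-0.    -0.001 -1.   ]]
```

Request:
play_rows --deltas '[{"offset": [-30,-27,-3],"yaw": 0,"grip": 0},{"offset": [-30,-27,-3],"yaw": 0,"grip": 0},{"offset": [-30,-27,-3],"yaw": 0,"grip": 0},{"offset": [-30,-27,-3],"yaw": 0,"grip": 0},{"offset": [-30,-27,-3],"yaw": 0,"grip": 0},{"offset": [-30,-27,-3],"yaw": 0,"grip": 0},{"offset": [-30,-27,-3],"yaw": 0,"grip": 0},{"offset": [-30,-27,-3],"yaw": 0,"grip": 0},{"offset": [-30,-27,-3],"yaw": 0,"grip": 0},{"offset": [-30,-27,-3],"yaw": 0,"grip": 0}]'

```text
time_s: 1.45
position: [0.3796, 0.2679, 0.2614]
tcp_rot: [0.394, 3.117, 0.0]
force: [0.2, 0.6, 0.9]
finger_gap: 0.0851
finger_force: 0.0
```

Request:
play_rows --deltas '[{"offset": [-33,-30,0],"yaw": 0,"grip": 0},{"offset": [-33,-30,0],"yaw": 0,"grip": 0},{"offset": [-33,-30,0],"yaw": 0,"grip": 0},{"offset": [-33,-30,0],"yaw": 0,"grip": 0},{"offset": [-33,-30,0],"yaw": 0,"grip": 0},{"offset": [-33,-30,0],"yaw": 0,"grip": 0},{"offset": [-33,-30,0],"yaw": 0,"grip": 0},{"offset": [-33,-30,0],"yaw": 0,"grip": 0},{"offset": [-33,-30,0],"yaw": 0,"grip": 0},{"offset": [0,0,0],"yaw": 0,"grip": 0}]'

```text
time_s: 2.7
position: [0.6004, -0.0714, 0.2606]
tcp_rot: [0.405, 3.115, -0.004]
force: [0.3, 1.0, -0.8]
finger_gap: 0.0855
finger_force: 0.0
```

Run:
```python
from h import *
s=monitor.state(); print(s["position"].round(4) if hasattr(s["position"],"round") else s["position"],np.round(s["qpos"],3))
d,M=grab("wrist"); cv2.imwrite("pics/w1.png",d["frame"]); C=cloud(d,M); np.save("w1.npy",C); np.save("w1M.npy",M); np.save("w1K.npy",d["K"])
print(np.round(d["T_tool_cam"],3))
P=C.reshape(-1,3); q=P[np.hypot(P[:,0]-.599,P[:,1]+.07)<.035]
zt=np.nanpercentile(q[:,2],90); t=q[abs(q[:,2]-zt)<.005]; print(zt,len(t),t.mean(0),(t.max(0)+t.min(0))/2,t.max(0)-t.min(0))
```

```text
[ 0.6004 -0.0714  0.2606] [ 0.178  0.631 -0.24   1.594  0.178  0.938  1.188]
[[-0.001  0.963  0.27   0.068]
 [ 1.     0.001  0.    -0.   ]
 [-0.     0.27  -0.963 -0.144]
 [ 0.     0.     0.     1.   ]]
0.35931781995757994 5761 [ 0.58253265 -0.06676182  0.35845378] [ 0.58639222 -0.0680409   0.35889549] [0.02279411 0.05797295 0.00915323]
```

View pics/w1.png

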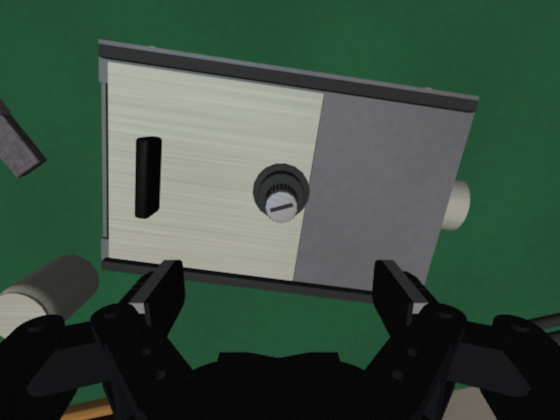

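The wrist view shows the knob top at about (281,206), the collar around it, and the handle at about (148,178).

Run:
```python
from h import *
C=np.load("w1.npy"); M=np.load("w1M.npy"); K=np.load("w1K.npy")
print("raw",C[206,281],C[150,148],C[190,200])
W=C[185:235,255:310]; f=W.reshape(-1,3); f=f[(f[:,2]>.155)&(f[:,2]<.18)]; print(len(f),f.mean(0),(f.max(0)+f.min(0))/2,f.max(0)-f.min(0))
def ray(u,v,z):
    r=M[:3,:3]@np.array([(u-K[0,2])/K[0,0],-(v-K[1,2])/K[1,1],-1]); return M[:3,3]+r*(z-M[2,3])/r[2]
print("ray knob top",ray(281,206.5,.165))
W=C[130:225,130:170]; f=W.reshape(-1,3); f=f[(f[:,2]>.128)&(f[:,2]<.145)]; print(len(f),f.mean(0),(f.max(0)+f.min(0))/2,f[:,2].max())
g=cv2.cvtColor(cv2.imread("pics/w1.png"),cv2.COLOR_BGR2GRAY)[180:240,250:315]
b=cv2.connectedComponentsWithStats(((g>120)&(g<190)).astype(np.uint8))
b=C[185:235,255:310,2]; v,u=np.nonzero((b>.158)&(b<.18)); print("px",u.min()+255,u.max()+255,v.min()+185,v.max()+185)
```

```text
raw [ 0.59636052 -0.06850686  0.16733211] [ 0.52924471 -0.16431018  0.13878931] [ 0.57683999 -0.14317821  0.10693905]
936 [ 0.59653617 -0.06858159  0.16533133] [ 0.59801063 -0.06882679  0.16167306] [0.02746202 0.02674084 0.0131261 ]
ray knob top [ 0.59735907 -0.06875433  0.165     ]
1413 [ 0.55056274 -0.17690013  0.1373275 ] [ 0.55149484 -0.17912897  0.13455071] 0.1410598423168714
px 264 298 189 223
```

Request:
play_rows --deltas '[{"offset": [0,0,6],"yaw": 0.18,"grip": 0},{"offset": [0,0,6],"yaw": 0.18,"grip": 0},{"offset": [0,0,6],"yaw": 0.18,"grip": 0},{"offset": [0,0,6],"yaw": 0.18,"grip": 0},{"offset": [0,0,6],"yaw": 0.18,"grip": 0},{"offset": [0,0,0],"yaw": 0.18,"grip": 0},{"offset": [0,0,0],"yaw": 0.12,"grip": 0},{"offset": [0,0,0],"yaw": 0,"grip": 0}]'

```text
time_s: 3.75
position: [0.5988, -0.0645, 0.2312]
tcp_rot: [-2.081, -2.352, -0.0]
force: [0.7, 0.4, 0.0]
finger_gap: 0.0855
finger_force: 0.0
```

```bash
python3 st.py
python3 - <<'E'
from h import *
d,M=grab("wrist"); cv2.imwrite("pics/w2.png",d["frame"]); C=cloud(d,M); np.save("w2.npy",C); np.save("w1M.npy",M)
P=C.reshape(-1,3); q=P[(np.hypot(P[:,0]-.599,P[:,1]+.07)<.03)&(P[:,2]>.158)&(P[:,2]<.18)]
print(len(q),q.mean(0),(q.max(0)+q.min(0))/2,q.max(0)-q.min(0))
E
```

```text
{'time_s': 3.75, 'qpos': [-0.0292, 0.6582, 0.106, 1.6462, -0.0879, 0.8427, 0.2359], 'joint_velocities': [0.0155, -0.0001, -0.0145, -0.0074, 0.0138, 0.0002, 0.0362], 'joint_torque': [-0.0752, -51.5291, 2.7614, -15.2219, -0.0743, -0.0003, -0.3254], 'position': [0.5988, -0.0645, 0.2312], 'tcp_rot': [-2.0805, -2.3524, -0.0003], 'force': [0.7319, 0.4323, 0.0058], 'wrist_torque': [-0.0196, 0.0608, -0.0081], 'finger_force': 0.0, 'finger_gap': 0.0855}
[[-0.122  0.993 -0.001]
 [ 0.993  0.122  0.001]
 [ 0.001 -0.001 -1.   ]]
1129 [ 0.59767978 -0.06758299  0.16553233] [ 0.59795781 -0.06848245  0.16345562] [0.02725997 0.02610617 0.01085107]
```

View pics/w2.png

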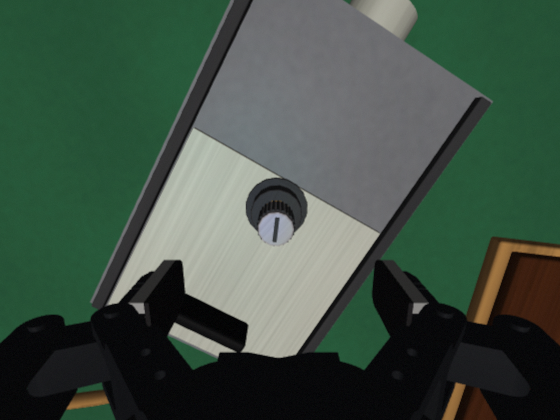

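The knob top is now at about (276,229), and depth puts its axis at about (0.598, -0.0685). Positive yaw lowers q7, so I'm winding back further to leave room for the counter-clockwise turn.

Request:
play_rows --deltas '[{"offset": [0,0,0],"yaw": 0.18,"grip": 0.2},{"offset": [0,0,0],"yaw": 0.18,"grip": 0.3},{"offset": [0,0,0],"yaw": 0.18,"grip": 0.3},{"offset": [0,0,0],"yaw": 0.18,"grip": 0.3},{"offset": [0,0,0],"yaw": 0.18,"grip": 0.3},{"offset": [0,0,0],"yaw": 0.18,"grip": 0.3},{"offset": [0,0,0],"yaw": 0.18,"grip": 0.3},{"offset": [0,0,0],"yaw": 0.18,"grip": 0.3},{"offset": [0,0,0],"yaw": 0.18,"grip": 0.3},{"offset": [0,0,0],"yaw": 0,"grip": 0.3}]' --newtons 25

```text
time_s: 5.05
position: [0.5991, -0.0656, 0.231]
tcp_rot: [-3.139, -0.116, 0.001]
force: [-0.8, 0.0, 0.1]
finger_gap: 0.0599
finger_force: 0.0
```

```bash
cat > go.py <<'E'
from h import *
import sys
t=np.array(eval(sys.argv[1])); s=monitor.state(); m=R.from_rotvec(s["tcp_rot"]).as_matrix()
print("q",np.round(s["qpos"],3),"pos",np.round(s["position"],4),"toolx",m[:,0].round(3),"z",m[:,2].round(4),"offset mm",(m.T@(t-s["position"])*1e3).round(2),"F",np.round(s["force"],2),"tau",np.round(s["wrist_torque"],3),s["finger_gap"])
E
python3 go.py "[.598,-.0685,.2]"
```

```text
q [-0.285  0.728  0.587  1.659 -0.488  0.906 -1.004] pos [ 0.5991 -0.0656  0.231 ] toolx [ 0.997  0.074 -0.001] z [-8.e-04  4.e-04 -1.e+00] offset mm [-1.27  2.84 30.96] F [-0.76  0.03  0.11] tau [-0.026  0.053  0.044] 0.05988038208788649
```

Request:
play_rows --deltas '[{"offset": [-1.3,2.9,10],"yaw": 0,"grip": 0.3},{"offset": [0,0,15],"yaw": 0,"grip": 0.3},{"offset": [0,0,15],"yaw": 0,"grip": 0.3},{"offset": [0,0,15],"yaw": 0,"grip": 0.3},{"offset": [0,0,15],"yaw": 0,"grip": 0.3},{"offset": [0,0,15],"yaw": 0,"grip": 0.3},{"offset": [0,0,10],"yaw": 0,"grip": 0.3},{"offset": [0,0,0],"yaw": 0,"grip": 0.3}]'

```text
time_s: 6.05
position: [0.5978, -0.0693, 0.1355]
tcp_rot: [-3.139, -0.11, 0.002]
force: [-0.6, -0.4, 0.6]
finger_gap: 0.0595
finger_force: 0.0
```

```bash
python3 go.py "[.598,-.0685,.136]"
python3 - <<'E'
from h import *
d,M=grab("wrist"); cv2.imwrite("pics/w3.png",d["frame"][180:,100:460]); C=cloud(d,M)
P=C.reshape(-1,3); q=P[(np.hypot(P[:,0]-.598,P[:,1]+.0685)<.025)&(P[:,2]>.158)&(P[:,2]<.18)]
if len(q): print(len(q),q.mean(0),(q.max(0)+q.min(0))/2,q.max(0)-q.min(0))
E
```

```text
q [-0.23   0.843  0.494  1.743 -0.577  0.707 -0.927] pos [ 0.5978 -0.0693  0.1355] toolx [ 0.998  0.07  -0.001] z [-1.4e-03  3.0e-04 -1.0e+00] offset mm [ 0.26 -0.75 -0.55] F [-0.61 -0.35  0.61] tau [-0.024  0.015 -0.06 ] 0.05952363028133257
3326 [ 0.59995684 -0.0689554   0.16522243] [ 0.59831787 -0.06905785  0.16303364] [0.0263603 0.0275202 0.0100622]
```

View pics/w3.png

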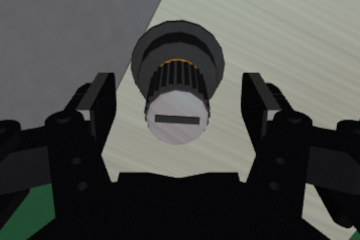

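The knob head, at about (180,117) in the crop, sits centred between the pads. Closing on it now.

Request:
play_rows --deltas '[{"offset": [0,0,0],"yaw": 0,"grip": 0.5},{"offset": [0,0,0],"yaw": 0,"grip": 0.7},{"offset": [0,0,0],"yaw": 0,"grip": 0.8},{"offset": [0,0,0],"yaw": 0,"grip": 0.8},{"offset": [0,0,0],"yaw": 0,"grip": 0.8},{"offset": [0,0,0],"yaw": 0,"grip": 0.8}]' --newtons 30

```text
time_s: 6.85
position: [0.5986, -0.0687, 0.1369]
tcp_rot: [-3.139, -0.11, -0.001]
force: [-1.2, 2.0, 5.9]
finger_gap: 0.025
finger_force: 29.5
```

```bash
python3 go.py "[.598,-.0685,.136]"
```

```text
q [-0.231  0.84   0.495  1.742 -0.577  0.708 -0.927] pos [ 0.5986 -0.0687  0.1369] toolx [0.998 0.07  0.001] z [ 9.0e-04  1.1e-03 -1.0e+00] offset mm [-0.57 -0.26  0.94] F [-1.16  1.97  5.91] tau [ 0.498  0.25  -0.053] 0.025048107796454576
```

Request:
play_rows --deltas '[{"offset": [0,0,-1],"yaw": 0,"grip": 0.8},{"offset": [0,0,-1],"yaw": 0,"grip": 0.8},{"offset": [0,0,-1],"yaw": 0,"grip": 0.8},{"offset": [0,0,-1],"yaw": 0,"grip": 0.8},{"offset": [0,0,0],"yaw": 0,"grip": 0.8}]'

```text
time_s: 7.48
position: [0.5985, -0.0688, 0.1402]
tcp_rot: [-3.139, -0.11, -0.001]
force: [2.5, 2.9, -3.7]
finger_gap: 0.0252
finger_force: 29.6
```

Request:
play_rows --deltas '[{"offset": [0,0,-1],"yaw": 0,"grip": 0.8},{"offset": [0,0,-1],"yaw": 0,"grip": 0.8},{"offset": [0,0,-1],"yaw": 0,"grip": 0.8},{"offset": [0,0,-1],"yaw": 0,"grip": 0.8},{"offset": [0,0,-1],"yaw": 0,"grip": 0.8},{"offset": [0,0,0],"yaw": 0,"grip": 0.8}]'

```text
time_s: 8.22
position: [0.5985, -0.0688, 0.1453]
tcp_rot: [-3.139, -0.11, -0.001]
force: [4.0, 4.4, -3.4]
finger_gap: 0.025
finger_force: 29.7
```

Request:
play_rows --deltas '[{"offset": [0,0,-1],"yaw": 0,"grip": 0.8},{"offset": [0,0,-1],"yaw": 0,"grip": 0.8},{"offset": [0,0,0],"yaw": 0,"grip": 0.8}]'

```text
time_s: 8.6
position: [0.5985, -0.0688, 0.1473]
tcp_rot: [-3.139, -0.11, -0.001]
force: [2.1, 4.6, -2.7]
finger_gap: 0.0247
finger_force: 29.7
```

Request:
play_rows --deltas '[{"offset": [0,0,-0.5],"yaw": 0,"grip": 0.8},{"offset": [0,0,-0.5],"yaw": 0,"grip": 0.8},{"offset": [0,0,0],"yaw": 0,"grip": 0.8}]'

```text
time_s: 8.98
position: [0.5985, -0.0688, 0.1482]
tcp_rot: [-3.139, -0.11, -0.001]
force: [3.0, 4.8, -4.3]
finger_gap: 0.0254
finger_force: 29.7
```

Request:
play_rows --deltas '[{"offset": [0,0,-0.5],"yaw": 0,"grip": 0.8},{"offset": [0,0,-0.5],"yaw": 0,"grip": 0.8},{"offset": [0,0,0],"yaw": 0,"grip": 0.8}]'

```text
time_s: 9.35
position: [0.5985, -0.0688, 0.1492]
tcp_rot: [-3.139, -0.11, -0.001]
force: [2.8, 3.8, -4.4]
finger_gap: 0.0247
finger_force: 29.7
```

```bash
python3 go.py "[.598,-.0685,.136]"
```

```text
q [-0.238  0.825  0.509  1.734 -0.565  0.733 -0.937] pos [ 0.5985 -0.0688  0.1492] toolx [0.998 0.07  0.   ] z [ 3.e-04  7.e-04 -1.e+00] offset mm [-0.47 -0.3  13.24] F [ 2.76  3.81 -4.42] tau [ 0.891 -0.679 -0.022] 0.02471183183853456
```

Request:
play_rows --deltas '[{"offset": [0,0,-0.5],"yaw": 0,"grip": 0.8},{"offset": [0,0,-0.5],"yaw": 0,"grip": 0.8},{"offset": [0,0,0],"yaw": 0,"grip": 0.8}]'

```text
time_s: 9.72
position: [0.5985, -0.0688, 0.1502]
tcp_rot: [-3.139, -0.11, -0.001]
force: [3.4, 3.7, -3.8]
finger_gap: 0.0253
finger_force: 29.7
```

Request:
play_rows --deltas '[{"offset": [0,0,-0.5],"yaw": 0,"grip": 0.8},{"offset": [0,0,-0.5],"yaw": 0,"grip": 0.8},{"offset": [0,0,0],"yaw": 0,"grip": 0.8}]'

```text
time_s: 10.1
position: [0.5985, -0.0688, 0.1509]
tcp_rot: [-3.139, -0.11, -0.0]
force: [3.4, 3.3, -6.3]
finger_gap: 0.0252
finger_force: 29.9
```

Request:
play_rows --deltas '[{"offset": [0,0,-0.3],"yaw": 0,"grip": 0.8},{"offset": [0,0,0],"yaw": 0,"grip": 0.8}]'

```text
time_s: 10.35
position: [0.5985, -0.0688, 0.151]
tcp_rot: [-3.139, -0.11, -0.0]
force: [4.2, 4.6, -7.1]
finger_gap: 0.0252
finger_force: 29.9
```

Request:
play_rows --deltas '[{"offset": [0,0,-0.29],"yaw": -0.1,"grip": 0.8},{"offset": [0,0,-0.29],"yaw": -0.1,"grip": 0.8},{"offset": [0,0,-0.29],"yaw": -0.1,"grip": 0.8}]'

```text
time_s: 10.72
position: [0.5984, -0.0685, 0.1519]
tcp_rot: [-3.086, -0.583, -0.0]
force: [3.5, 4.5, -8.0]
finger_gap: 0.0254
finger_force: 29.9
```

```bash
python3 go.py "[.598,-.0685,.136]"
```

```text
q [-0.196  0.803  0.426  1.73  -0.473  0.713 -0.719] pos [ 0.5984 -0.0685  0.1519] toolx [0.931 0.365 0.   ] z [-1.e-04  9.e-04 -1.e+00] offset mm [-0.4  -0.09 15.89] F [ 3.45  4.52 -8.03] tau [ 0.951 -0.842 -0.017] 0.02540385176667669
```

Request:
play_rows --deltas '[{"offset": [0,0,-0.28],"yaw": -0.1,"grip": 0.8},{"offset": [0,0,-0.28],"yaw": -0.1,"grip": 0.8},{"offset": [0,0,-0.28],"yaw": -0.1,"grip": 0.8},{"offset": [0,0,-0.28],"yaw": -0.1,"grip": 0.8}]'

```text
time_s: 11.22
position: [0.5982, -0.0681, 0.1529]
tcp_rot: [-2.908, -1.185, -0.0]
force: [2.9, 4.7, -7.4]
finger_gap: 0.0253
finger_force: 30.0
```

Request:
play_rows --deltas '[{"offset": [0,0,-0.28],"yaw": -0.1,"grip": 0.8},{"offset": [0,0,-0.28],"yaw": -0.1,"grip": 0.8},{"offset": [0,0,-0.28],"yaw": -0.1,"grip": 0.8},{"offset": [0,0,-0.28],"yaw": -0.1,"grip": 0.8}]'

```text
time_s: 11.72
position: [0.5978, -0.0679, 0.154]
tcp_rot: [-2.614, -1.739, 0.0]
force: [3.4, 5.7, -7.0]
finger_gap: 0.025
finger_force: 30.0
```

Request:
play_rows --deltas '[{"offset": [0,0,-0.29],"yaw": -0.1,"grip": 0.8},{"offset": [0,0,-0.29],"yaw": -0.1,"grip": 0.8},{"offset": [0,0,-0.29],"yaw": -0.1,"grip": 0.8},{"offset": [0,0,-0.29],"yaw": -0.1,"grip": 0.8},{"offset": [0,0,-0.29],"yaw": -0.1,"grip": 0.8}]'

```text
time_s: 12.35
position: [0.5973, -0.0677, 0.1553]
tcp_rot: [-2.102, -2.331, 0.0]
force: [0.6, 6.1, -5.9]
finger_gap: 0.025
finger_force: 30.1
```

Request:
play_rows --deltas '[{"offset": [0,0,-0.29],"yaw": -0.1,"grip": 0.8},{"offset": [0,0,-0.29],"yaw": -0.1,"grip": 0.8},{"offset": [0,0,-0.29],"yaw": -0.1,"grip": 0.8},{"offset": [0,0,-0.29],"yaw": -0.1,"grip": 0.8},{"offset": [0,0,-0.29],"yaw": -0.1,"grip": 0.8}]'

```text
time_s: 12.98
position: [0.5968, -0.0679, 0.1566]
tcp_rot: [-1.46, -2.778, -0.0]
force: [0.2, 6.2, -4.9]
finger_gap: 0.0247
finger_force: 30.2
```

```bash
python3 go.py "[.598,-.0685,.136]"
```

```text
q [ 0.086  0.75  -0.085  1.713  0.089  0.686  0.558] pos [ 0.5968 -0.0679  0.1566] toolx [-0.567  0.823  0.003] z [-0.0029  0.0016 -1.    ] offset mm [-1.22  0.73 20.6 ] F [ 0.2   6.16 -4.86] tau [ 1.413 -0.196 -0.102] 0.02472843083708361
```

Request:
play_rows --deltas '[{"offset": [0,0,-0.3],"yaw": -0.1,"grip": 0.8},{"offset": [0,0,-0.3],"yaw": -0.1,"grip": 0.8},{"offset": [0,0,-0.3],"yaw": -0.1,"grip": 0.8},{"offset": [0,0,-0.3],"yaw": -0.1,"grip": 0.8},{"offset": [0,0,-0.3],"yaw": -0.1,"grip": 0.8}]'

```text
time_s: 13.6
position: [0.5964, -0.0684, 0.158]
tcp_rot: [-0.727, -3.053, -0.0]
force: [0.8, 6.8, -6.0]
finger_gap: 0.0247
finger_force: 30.3
```

Request:
play_rows --deltas '[{"offset": [0,0,-0.3],"yaw": -0.1,"grip": 0.8},{"offset": [0,0,-0.3],"yaw": -0.1,"grip": 0.8},{"offset": [0,0,-0.3],"yaw": -0.1,"grip": 0.8},{"offset": [0,0,-0.3],"yaw": -0.1,"grip": 0.8},{"offset": [0,0,-0.3],"yaw": -0.1,"grip": 0.8}]'

```text
time_s: 14.22
position: [0.5963, -0.0689, 0.1594]
tcp_rot: [0.05, -3.137, -0.001]
force: [-0.7, 5.7, -5.4]
finger_gap: 0.025
finger_force: 30.3
```

Request:
play_rows --deltas '[{"offset": [0,0,0.5],"yaw": 0,"grip": 0.8},{"offset": [0,0,0],"yaw": 0,"grip": 0.3},{"offset": [0,0,0],"yaw": 0,"grip": 0.3},{"offset": [0,0,0],"yaw": 0,"grip": 0.3},{"offset": [0,0,0],"yaw": 0,"grip": 0.3},{"offset": [0,0,0],"yaw": 0,"grip": 0.3},{"offset": [0,0,0],"yaw": 0,"grip": 0.3}]'

```text
time_s: 15.1
position: [0.5983, -0.0694, 0.1601]
tcp_rot: [-0.044, 3.141, 0.0]
force: [-0.2, 0.9, 0.6]
finger_gap: 0.0597
finger_force: 0.0
```

Request:
play_rows --deltas '[{"offset": [0,0,-12],"yaw": 0,"grip": 0.3},{"offset": [0,0,-12],"yaw": 0,"grip": 0.3},{"offset": [0,0,-12],"yaw": 0,"grip": 0.3},{"offset": [0,0,-12],"yaw": 0,"grip": 0.3},{"offset": [0,0,-12],"yaw": 0,"grip": 0.3},{"offset": [0,0,0],"yaw": 0,"grip": 0.3}]'

```text
time_s: 15.85
position: [0.599, -0.0693, 0.2213]
tcp_rot: [-0.044, 3.139, 0.0]
force: [-0.6, 0.1, -0.1]
finger_gap: 0.0601
finger_force: 0.0
```

```bash
python3 go.py "[.5525,-.179,.22]"
python3 - <<'E'
from h import *
d,M=grab("wrist"); cv2.imwrite("pics/w4.png",d["frame"]); C=cloud(d,M)
P=C.reshape(-1,3); q=P[(np.hypot(P[:,0]-.598,P[:,1]+.0685)<.012)&(P[:,2]>.12)&(P[:,2]<.21)]
print(len(q),np.percentile(q[:,2],[5,25,50,75,95]))
d,M=grab("top"); C=cloud(d,M);P=C.reshape(-1,3); q=P[(np.hypot(P[:,0]-.598,P[:,1]+.0685)<.012)&(P[:,2]>.12)&(P[:,2]<.21)]
print(len(q),q[:,2].round(3)[:40])
E
```

```text
q [ 0.268  0.69  -0.405  1.642  0.332  0.877  1.331] pos [ 0.599  -0.0693  0.2213] toolx [-1.    -0.028 -0.002] z [ 0.0023  0.     -1.    ] offset mm [  49.55 -108.33    1.22] F [-0.62  0.09 -0.11] tau [-0.006 -0.051 -0.016] 0.060103145502534414
1343 [0.12942849 0.18506543 0.18564215 0.18614159 0.18680239]
0 []
```

View pics/w4.png

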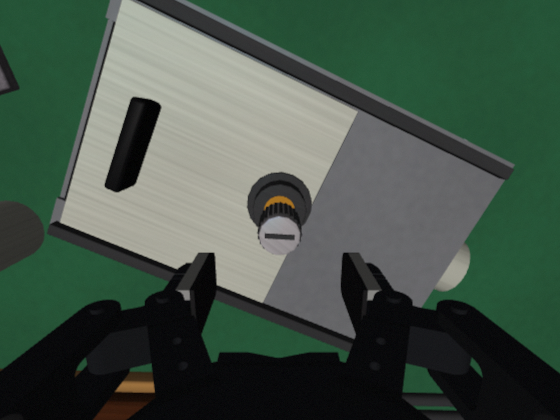

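The knob top is at 0.1857, up from 0.1655, so the screw stands about 20 mm out with the cover shut. In this view the handle is at about (133,145). Next I go to the handle.

Request:
play_rows --deltas '[{"offset": [10,-21.7,0],"yaw": 0,"grip": 0.3},{"offset": [10,-21.7,0],"yaw": 0,"grip": 0.3},{"offset": [10,-21.7,0],"yaw": 0,"grip": 0.3},{"offset": [10,-21.7,0],"yaw": 0,"grip": 0.3},{"offset": [10,-21.7,0],"yaw": 0,"grip": 0.3},{"offset": [0,0,10],"yaw": 0.15,"grip": 0.3},{"offset": [0,0,10],"yaw": 0.15,"grip": 0.3},{"offset": [0,0,10],"yaw": 0.13,"grip": 0.3},{"offset": [0,0,0],"yaw": 0,"grip": 0.3}]'

```text
time_s: 17.08
position: [0.5504, -0.179, 0.1889]
tcp_rot: [-0.624, -3.076, 0.0]
force: [-0.7, 0.5, 0.0]
finger_gap: 0.0598
finger_force: 0.0
```

```bash
python3 go.py "[.552,-.179,.115]"
```

```text
q [ 0.398  0.69  -0.28   1.747  0.263  0.744  1.155] pos [ 0.5504 -0.179   0.1889] toolx [-0.921  0.39   0.003] z [-2.9e-03  3.0e-04 -1.0e+00] offset mm [-1.69  0.67 73.91] F [-0.74  0.45  0.05] tau [ 0.009  0.048 -0.001] 0.05976043545927952
```

Request:
play_rows --deltas '[{"offset": [-1.7,0.7,14],"yaw": 0,"grip": 0.3},{"offset": [0,0,15],"yaw": 0,"grip": 0.3},{"offset": [0,0,15],"yaw": 0,"grip": 0.3},{"offset": [0,0,15],"yaw": 0,"grip": 0.3},{"offset": [0,0,12],"yaw": 0,"grip": 0.3},{"offset": [0,0,0],"yaw": 0,"grip": 0.3}]'

```text
time_s: 17.82
position: [0.5525, -0.1791, 0.1179]
tcp_rot: [-0.626, -3.076, -0.0]
force: [0.4, -0.2, -0.1]
finger_gap: 0.06
finger_force: 0.0
```

Request:
play_rows --deltas '[{"offset": [0,0,0],"yaw": 0,"grip": 0.7},{"offset": [0,0,0],"yaw": 0,"grip": 0.9},{"offset": [0,0,0],"yaw": 0,"grip": 1},{"offset": [0,0,0],"yaw": 0,"grip": 1},{"offset": [0,0,0],"yaw": 0,"grip": 1},{"offset": [0,0,0],"yaw": 0,"grip": 1}]'

```text
time_s: 18.58
position: [0.5534, -0.1796, 0.1197]
tcp_rot: [0.627, 3.078, -0.001]
force: [-0.4, -0.7, 5.5]
finger_gap: 0.0111
finger_force: 35.2
```

```bash
python3 go.py "[.552,-.179,.115]"
```

```text
q [ 0.373  0.79  -0.24   1.794  0.308  0.593  1.114] pos [ 0.5534 -0.1796  0.1197] toolx [-0.92   0.391 -0.001] z [ 8.e-04 -6.e-04 -1.e+00] offset mm [ 1.57 -0.01  4.69] F [-0.42 -0.65  5.5 ] tau [-0.182  0.238  0.172] 0.011105867850097768
```

Request:
play_rows --deltas '[{"offset": [0,2,-1],"yaw": 0,"grip": 1},{"offset": [0,8,0],"yaw": 0,"grip": 1},{"offset": [0,12,0],"yaw": 0,"grip": 1},{"offset": [0,12,0],"yaw": 0,"grip": 1},{"offset": [0,12,0],"yaw": 0,"grip": 1},{"offset": [0,12,0],"yaw": 0,"grip": 1},{"offset": [0,12,0],"yaw": 0,"grip": 1},{"offset": [0,12,0],"yaw": 0,"grip": 1},{"offset": [0,12,0],"yaw": 0,"grip": 1},{"offset": [0,6,0],"yaw": 0,"grip": 1}]'

```text
time_s: 19.82
position: [0.5924, -0.0866, 0.1198]
tcp_rot: [-0.626, -3.078, 0.0]
force: [0.5, -5.2, -1.7]
finger_gap: 0.0111
finger_force: 34.1
```

Request:
play_rows --deltas '[{"offset": [0,4,0],"yaw": 0,"grip": 1},{"offset": [0,2,0],"yaw": 0,"grip": 1},{"offset": [0,1,0],"yaw": 0,"grip": 1},{"offset": [0,0,0],"yaw": 0,"grip": 1}]'

```text
time_s: 20.32
position: [0.5948, -0.081, 0.1198]
tcp_rot: [-0.627, -3.078, 0.0]
force: [1.3, -3.3, -5.8]
finger_gap: 0.0114
finger_force: 33.6
```

```bash
python3 go.py "[.552+.391*.11,-.179+.92*.11,.118]"
```

```text
q [ 0.185  0.807 -0.222  1.736  0.274  0.629  0.975] pos [ 0.5948 -0.081   0.1198] toolx [-0.92   0.391  0.   ] z [-5.e-04  1.e-04 -1.e+00] offset mm [1.03 2.99 1.82] F [ 1.32 -3.35 -5.77] tau [-0.966 -0.155  0.111] 0.011390902685491696
```

Request:
play_rows --deltas '[{"offset": [0,1.5,1],"yaw": 0,"grip": 1},{"offset": [0,1.5,0],"yaw": 0,"grip": 1},{"offset": [0,0,0],"yaw": 0,"grip": 1}]'

```text
time_s: 20.7
position: [0.5957, -0.0788, 0.1197]
tcp_rot: [-0.628, -3.078, 0.002]
force: [-2.1, -5.1, 3.3]
finger_gap: 0.0109
finger_force: 34.9
```

Request:
play_rows --deltas '[{"offset": [0,0,0],"yaw": 0,"grip": 0.3},{"offset": [0,0,0],"yaw": 0,"grip": 0.3},{"offset": [0,0,0],"yaw": 0,"grip": 0.3},{"offset": [0,0,0],"yaw": 0,"grip": 0.3},{"offset": [0,0,-10],"yaw": 0,"grip": 0.3},{"offset": [0,0,-20],"yaw": 0,"grip": 0.3},{"offset": [0,0,-30],"yaw": 0,"grip": 0.3},{"offset": [0,0,-30],"yaw": 0,"grip": 0.3},{"offset": [0,0,-30],"yaw": 0,"grip": 0.3},{"offset": [0,0,0],"yaw": 0,"grip": 0.3}]'

```text
time_s: 21.95
position: [0.5981, -0.0779, 0.2423]
tcp_rot: [0.626, 3.072, 0.002]
force: [-0.7, 0.1, 0.2]
finger_gap: 0.0599
finger_force: 0.0
```

```bash
python3 go.py "[.6,0,.2]"
python3 - <<'E'
from h import *
d,M=grab("wrist"); C=cloud(d,M); cv2.imwrite("pics/w5.png",d["frame"])
P=C.reshape(-1,3); k=np.array([.598+.391*.11,-.0688+.92*.11])
q=P[(np.hypot(*(P[:,:2]-k).T)<.03)&(P[:,2]>.17)&(P[:,2]<.2)]; print(len(q),q.mean(0) if len(q) else 0,np.median(q[:,2]) if len(q) else 0,"expect",k)
E
```

```text
q [ 0.209  0.649 -0.272  1.626  0.211  0.889  1.026] pos [ 0.5981 -0.0779  0.2423] toolx [-0.92   0.391 -0.006] z [ 6.3e-03 -1.0e-04 -1.0e+00] offset mm [28.95 72.36 42.28] F [-0.66  0.08  0.23] tau [-0.004 -0.047  0.012] 0.05992506595176263
1596 [0.63768629 0.03018633 0.18319618] 0.18526594114901226 expect [0.64101 0.0324 ]
```

View pics/w5.png

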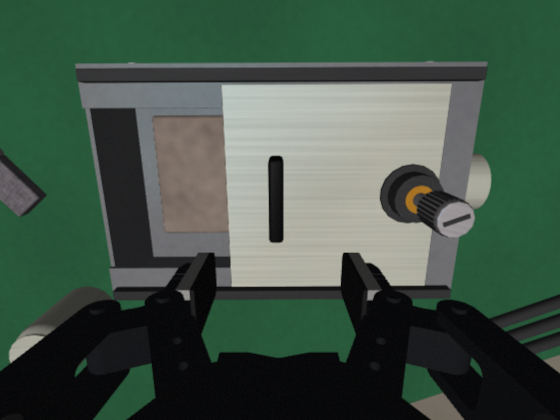

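The view shows the cover open, with the dust visible at about (190,175), and the knob still raised at about (455,217). It has moved about 109 mm, and the gripper is clear.

```bash
python3 -c "
from rig import env
print(env.hand_in())"
```

```text
the job is handed in; nothing more can be done
None
```

The dust box is open and handed in: the cover is about 109 of 110 mm open, the screw stands about 20 mm out on its thread by itself, and I never went near the hammer, brush or tin; the hand-in gave no verdict.

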